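# Slip test for machine rests

## Robot

A 6-joint arm with a two-finger parallel gripper is mounted at the origin on the work surface. World frame = base frame: x ahead of the robot, y to its left, z up, the work surface at z = 0. Lengths are in m, angles in rad, forces in N, time in s.
With the tool pointing down it reaches from about 0.275 to 0.75 m from the base axis. Payload 10.2 kg.
Tool frame: the origin (TCP) lies midway between the tips of the shut fingers; the grasp point (between the pads) lies 19 mm behind it; z points along the fingers, y is the direction in which the jaws open and shut (so a half turn about z gives the same grasp; the last joint's range is limited). The gripper opens to 85 mm and grips with 20 to 120 N. Pads are 22 mm wide; open, the fingers measure 114 mm over their backs; the gripper's body (76 mm by 85 mm) begins 54 mm behind the grasp point. The pads swing forward as they close: fully open they stand 13 mm farther back than shut.
Start: joints at [1.025, 0.313, 1.498, -0, 1.331, -0.223], TCP at [0.167, 0.498, 0.21] pointing down, gripper open.
Joint ranges: [-2.94, 2.94], [-0.97, 2.17], [0.19, 2.56], [-1.23, 4.37], [0.02, 3.11], [-2.88, 2.88]. Speed limits (rad/s): [2.39, 2.39, 3.01, 3.14, 3.14, 3.14].

## Interface

Orientations are given as a unit quaternion [w, x, y, z].
In Python, from plant import ctrl gives the robot as it stands. The module is installed in compiled form; this text tells all that it offers. Calls block until the motion is done:
- ctrl.move_ptp(position, orientation): joint-space move of the TCP to a pose.
- ctrl.move_straight(position, rate=0.15, frame=None, stop_force=None): straight line of the TCP; frame=None keeps the orientation; rate is the mean speed in m/s. With stop_force (N) it stops when the force on the tool has changed by that much, and returns True; else False.
- ctrl.goto_joints(angles): joint-space move.
- ctrl.command_gripper(opening, grip_force=None): finger opening in m; grip_force is the grip in N (None keeps the last); returns when the fingers have stopped.
- ctrl.wait(seconds).
- ctrl.inverse_kinematics(position, orientation): joint angles nearest the present ones, or None.
- ctrl.get_image(name): name is "side" or "top" or "wrist"; returns the picture (480x640x3 uint8, blue, green, red); there is no depth.
- ctrl.camera_model(name): a dict with "fov_y" (degrees; the focal length in pixels is half the picture's height over the tangent of half this angle, whatever the lens; pixels are square), "cx", "cy" (the principal point, pixels), "extrinsics" (4x4, takes a point from camera to world coordinates). Camera axes: x right, y down, z forward; pixel columns grow to the right and rows downward; lengths in m; the calibration is good to about 2 mm. A picture is of the moment at which its call begins: read the wrist's pose just before it. camera_model takes no time and is no camera call; for the wrist camera it gives the pose at the moment of the call.
A pose or a line that the arm cannot do raises ctrl.PlanningError and nothing moves.
- ctrl.hand_in(): hands the job in, once; it reports no verdict.
Trained networks look in the newest picture that a camera, given by its name, has taken for a name from the list of things; names that differ only in an ending like _2 or _b are one class to them, and where a whole thing is asked for, a point or a joint stands for the part that bears it (a point fixed in the world has none). Each returns a list of dicts, best first, with "confidence" (0 to 1); they miss things now and then, are a little off and sometimes report something else, mostly with a low value. They report only what shows in the picture. A call takes as long as a camera call. They do not tell look-alikes from the thing itself.
- ctrl.recognise(thing, camera): "rect" ([left, top, right, bottom] in pixels, round what is visible of it).
- ctrl.cut_out(thing, camera): "region" (480x640 bool, what is visible of it) and "rect" ([left, top, right, bottom] in pixels, round what is visible of it).
- ctrl.spot_point(thing, camera): "xy" ([column, row] in pixels: a listed point, or the origin of a listed thing).
Readings, each from a call of its own:
- ctrl.current_clock(): time.
- ctrl.current_joint_positions(): joint angles.
- ctrl.current_dq(): joint speeds.
- ctrl.current_joint_torque(): joint torques, N m.
- ctrl.current_position(): TCP position.
- ctrl.current_orientation(): TCP orientation.
- ctrl.current_ft_force(): force on the tool from outside, world axes, zero at the start.
- ctrl.current_ft_torque(): the same for the moment, N m.
- ctrl.current_opening(): finger opening in m.
Only numpy, scipy, OpenCV 4.12 (cv2) and the standard library are available. Lean on these libraries where they do the work, as an engineer would, in place of code of your own. Each camera call takes 0.05 s, during which the arm holds its last target. There are 200 camera calls.

## Task

Two machine rests look alike, but only one still has feet that grip: try both on the tilted perforated ramp by standing each near the top on its feet, pointing down the slope, and letting go. The one that slips must run down into the catch tray by itself and be left there; the one that stays put on its own for a second is then lifted off and stood on its feet in the low ready tray. Leave the bottles alone.

Things in the scene. Friction and masses are not known exactly. Their poses are not given: they have to be found in the camera images.
- rest_a: one of two machine rests alike to the eye: black block 100 x 46 mm on four feet 8 mm high, steel prongs in pairs on the last 15 mm of each end, 52 mm high in all, 0.26 kg. Origin: centre underside of the feet; x along its length, z up; ends alike. Grip the block's sides (46 mm apart along y, heights 8 to 36 mm). Starts at either place. Its feet may be slick or grip: only the ramp tells.
- rest_b: the other rest, same look, size, weight and axes. One of the two slides on the ramp, the other stays. The slick one starts off as soon as it is let go and is in the catch tray about 1 s later; the other stays where it is put.
- ramp: flat perforated metal ramp, fixed, 260 mm down the slope, 162 mm wide, tilted 20 degrees. Origin: centre of its top face, 60 mm above the table; x points down the slope to the catch tray, y across, z square to the face. Rails 12 mm high along the long edges leave 150 mm between. High edge at x = -130 mm, 105 mm above the table; a rest centred at x = -65 mm is wholly on the upper half.
- catch (a point): centre of the floor of the grey open catch tray at the ramp's foot, 4 mm above the table, fixed to the ramp's stand; x is level and points away from the ramp, z up. The tray is 225 mm long and 168 mm wide inside, side walls 45 mm, end wall 65 mm high; the ramp's low edge opens into it, 12 mm above its floor.
- ready_tray: low open white plastic tray, fixed, 210 mm (x) by 170 mm (y), walls 4 mm thick and 16 mm high, floor 4 mm thick. Origin: centre of its underside, on the table.
- ink_tall: bystander: black bottle, 170 mm high, 56 mm across, origin at the centre of its base.
- ink_short: bystander: black bottle, 120 mm high, 52 mm across, origin at the centre of its base.
Not all that is in view belongs to the job. Leave any pink or yellow look-alike of the rest_a alone.

How it is judged:
On the way:
1. one rest stands on the ramp by itself, let go and still (((x of rest_a in the frame of ramp between -0.13 and 0.09 m and y of rest_a in the frame of ramp between -0.075 and 0.075 m and z of rest_a in the frame of ramp between -0.006 and 0.008 m and linear speed of rest_a below 0.02 m/s and angular speed of rest_a below 0.2 rad/s and angle between the z axis of rest_a and the z axis of ramp, either way round below 0.15 rad and contact force between each of the fingers, the arm and rest_a below 0.1 N) or (x of rest_b in the frame of ramp between -0.13 and 0.09 m and y of rest_b in the frame of ramp between -0.075 and 0.075 m and z of rest_b in the frame of ramp between -0.006 and 0.008 m and linear speed of rest_b below 0.02 m/s and angular speed of rest_b below 0.2 rad/s and angle between the z axis of rest_b and the z axis of ramp, either way round below 0.15 rad and contact force between each of the fingers, the arm and rest_b below 0.1 N))), for 0.4 s.
At the end, for the whole second after the job is handed in: The rest that slides lies at rest in the catch tray (its centre within the tray); the rest that grips stands on its feet on the floor of the ready tray (centre inside the walls, within 7 degrees of upright), at rest; both let go (((x of rest_a in the frame of catch between -0.105 and 0.115 m and y of rest_a in the frame of catch between -0.09 and 0.09 m and z of rest_a in the frame of catch between -0.01 and 0.07 m and linear speed of each of rest_a, rest_b below 0.02 m/s and angular speed of each of rest_a, rest_b below 0.2 rad/s and x of rest_b in the frame of ready_tray between -0.1 and 0.1 m and y of rest_b in the frame of ready_tray between -0.08 and 0.08 m and z of rest_b in the frame of ready_tray between -0.002 and 0.01 m and angle between rest_b's own z axis and vertical below 0.12 rad) or (x of rest_b in the frame of catch between -0.105 and 0.115 m and y of rest_b in the frame of catch between -0.09 and 0.09 m and z of rest_b in the frame of catch between -0.01 and 0.07 m and linear speed of each of rest_b, rest_a below 0.02 m/s and angular speed of each of rest_b, rest_a below 0.2 rad/s and x of rest_a in the frame of ready_tray between -0.1 and 0.1 m and y of rest_a in the frame of ready_tray between -0.08 and 0.08 m and z of rest_a in the frame of ready_tray between -0.002 and 0.01 m and angle between rest_a's own z axis and vertical below 0.12 rad))); the robot touches nothing.
It fails at once if the robot touches a rest in or above the catch tray or the last 40 mm of the ramp (it must get there by sliding) ((x of rest_a in the frame of catch between -0.14 and 0.13 m and y of rest_a in the frame of catch between -0.1 and 0.1 m and z of rest_a in the frame of catch between -0.02 and 0.25 m and contact force between any of the fingers, the arm and rest_a above 0.5 N) or (x of rest_b in the frame of catch between -0.14 and 0.13 m and y of rest_b in the frame of catch between -0.1 and 0.1 m and z of rest_b in the frame of catch between -0.02 and 0.25 m and contact force between any of the fingers, the arm and rest_b above 0.5 N)).
It fails at once if a bottle is shifted by more than 30 mm or tipped over (distance of any of ink_tall, ink_short from where it was at the start of the episode above 0.03 m or angle between any of ink_tall, ink_short's own z axis and vertical above 0.5 rad).
It also fails if it takes over 72 s, if anything falls off the work surface, if the arm or the gripper's body presses on something with over 40 N, if the wrist force passes 120 N, or if a joint passes its speed limit or range.

## Working session

There is one attempt and no reset: what is moved stays moved. The work goes in short steps, each a Python script; the robot and the scene stay as the last script left them, time stands still between calls to the robot, and variables do not carry over. Pictures are saved under pics/ and viewed, about 8 in all and at most 12, crops included, and the job is handed in when it is done.

```bash
mkdir -p pics; cat > h.py <<'E'
from plant import ctrl
import numpy as np, cv2
def cam(n):
    m=ctrl.camera_model(n); f=240/np.tan(np.radians(m["fov_y"])/2); return f,m["cx"],m["cy"],np.array(m["extrinsics"])
def ray(n,uv,c=None):
    f,cx,cy,T=c or cam(n); d=T[:3,:3]@np.array([(uv[0]-cx)/f,(uv[1]-cy)/f,1]); return T[:3,3],d
def onz(n,uv,z,c=None):
    o,d=ray(n,uv,c); return o+d*(z-o[2])/d[2]
def proj(n,p,c=None):
    f,cx,cy,T=c or cam(n); q=T[:3,:3].T@(np.array(p)-T[:3,3]); return np.array([f*q[0]/q[2]+cx,f*q[1]/q[2]+cy])
E
python3 - <<'E'
from h import *
for n in ("top","side"):
    im=ctrl.get_image(n); cv2.imwrite(f"pics/{n}0.png",im)
    print(n,cam(n)[0],np.round(cam(n)[3],3).tolist())
    for t in ("rest_a","ramp","ready_tray","ink_tall","ink_short"):
        print(t,[(np.round(r["rect"]).astype(int).tolist(),round(r["confidence"],2)) for r in ctrl.recognise(t,n)])
    for t in ("rest_a","ramp","catch","ready_tray","ink_tall","ink_short"):
        print(t,[(np.round(r["xy"],1).tolist(),round(r["confidence"],2),np.round(onz(n,r["xy"],{"ramp":.06,"catch":.004}.get(t,0)),3).tolist()) for r in ctrl.spot_point(t,n)])
print(ctrl.current_clock())
E
```

```text
top 600.8693926819802 [[-0.09, -0.972, 0.217, 0.273], [-0.996, 0.09, -0.012, -0.011], [-0.008, -0.217, -0.976, 1.301], [0.0, 0.0, 0.0, 1.0]]
rest_a [([484, 198, 519, 246], 0.73), ([368, 298, 421, 349], 0.7), ([490, 286, 546, 312], 0.69), ([430, 182, 460, 233], 0.62), ([430, 261, 470, 314], 0.61), ([446, 333, 487, 383], 0.6)]
ramp [([267, 183, 344, 293], 0.57)]
ready_tray [([114, 233, 199, 329], 0.57)]
ink_tall [([167, 156, 203, 196], 0.61), ([267, 84, 352, 296], 0.3)]
ink_short [([135, 164, 170, 196], 0.6)]
rest_a [([446.5, 290.0], 0.96, [0.425, -0.275, 0.0]), ([462.0, 359.8], 0.95, [0.275, -0.288, 0.0]), ([514.0, 299.3], 0.95, [0.392, -0.418, 0.0]), ([387.8, 326.6], 0.89, [0.359, -0.14, 0.0]), ([497.3, 226.3], 0.64, [0.556, -0.407, 0.0]), ([441.7, 210.0], 0.62, [0.605, -0.289, 0.0])]
ramp [([307.3, 232.9], 0.73, [0.566, 0.014, 0.06])]
catch [([310.8, 142.4], 0.58, [0.791, -0.01, 0.004])]
ready_tray [([157.0, 284.3], 0.86, [0.496, 0.352, 0.0])]
ink_tall [([193.4, 181.9], 0.74, [0.723, 0.263, 0.0])]
ink_short [([155.5, 185.9], 0.68, [0.721, 0.349, 0.0])]
side 529.2360363498682 [[0.934
[... 453 characters left out ...]
 140, 342, 206], 0.82), ([207, 183, 297, 224], 0.66)]
ink_short [([316, 147, 329, 194], 0.9)]
rest_a [([241.3, 326.7], 0.94, [0.353, -0.141, 0.0]), ([217.9, 390.5], 0.86, [0.278, -0.284, 0.0]), ([301.9, 359.4], 0.83, [0.429, -0.265, 0.0]), ([407.6, 397.9], 0.81, [0.557, -0.409, 0.0]), ([312.3, 432.8], 0.63, [0.392, -0.417, 0.0]), ([398.6, 344.2], 0.6, [0.605, -0.292, 0.0])]
ramp [([314.9, 239.3], 0.86, [0.561, 0.015, 0.06]), ([409.1, 245.1], 0.55, [0.739, -0.081, 0.06])]
catch [([407.3, 246.1], 0.63, [0.784, -0.004, 0.004])]
ready_tray [([252.6, 204.3], 0.8, [0.506, 0.345, 0.0])]
ink_tall [([333.8, 199.7], 0.74, [0.721, 0.29, 0.0])]
ink_short [([324.3, 191.8], 0.96, [0.715, 0.346, 0.0])]
1.2
```

View pics/top0.png

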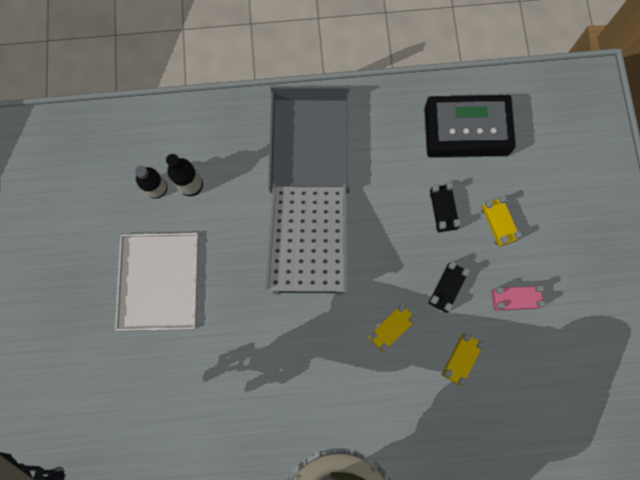

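View pics/side0.png

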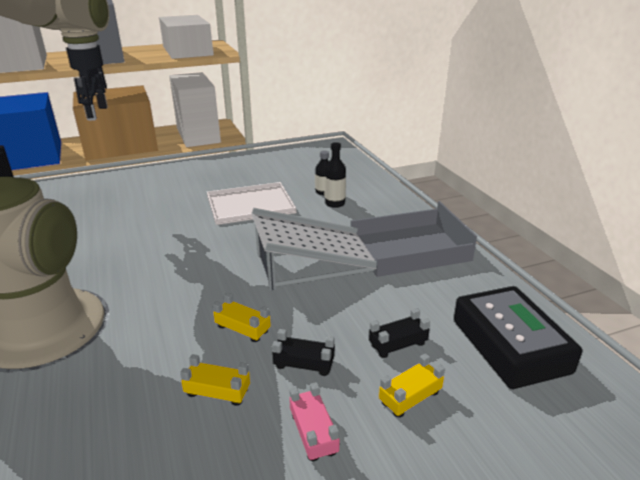

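The top view shows two black rests at about (445,208) and (449,286), which are the ones meant. The yellow look-alikes at (392,328), (462,359) and (500,221) and the pink one at (518,297) stay put. Ramp, tray and catch estimates agree between the two cameras. Next I take a wrist look above each black rest to refine its pose and confirm it.

```bash
cat >> h.py <<'E'
from scipy.spatial.transform import Rotation as Ro
def quat(xd,zd):
    z=np.array(zd,float);z/=np.linalg.norm(z);x=np.array(xd,float);x-=z*(x@z);x/=np.linalg.norm(x)
    return Ro.from_matrix(np.c_[x,np.cross(z,x),z]).as_quat(scalar_first=True)
def best(p,xd,zd):
    "of the two half-turn-equivalent grasps, the one with the smaller last-joint angle"
    c=[]
    for s in (1,-1):
        q=quat(s*np.array(xd),zd); j=ctrl.inverse_kinematics(list(p),list(q))
        if j is not None: c.append((abs(j[5]),q))
    return list(min(c,key=lambda t:t[0])[1])
def pose_from_wrist(guess):
    "black rest nearest the guess: dark-pixel block from the wrist mask, at mid height of block top"
    c=cam("wrist"); im=ctrl.get_image("wrist"); out=[]
    for r in ctrl.cut_out("rest_a","wrist"):
        m=r["region"].astype(np.uint8); hsv=cv2.cvtColor(im,cv2.COLOR_BGR2HSV)[m>0]
        cs=max(cv2.findContours(m,0,2)[0],key=cv2.contourArea)[:,0]
        P=np.array([onz("wrist",p,.036,c)[:2] for p in cs],np.float32)
        (ctr,wh,a)=cv2.minAreaRect(P); a=np.radians(a)+(np.pi/2 if wh[1]>wh[0] else 0)
        out.append((np.linalg.norm(np.array(ctr)-guess[:2]),np.array(ctr),np.array(wh),a,np.median(hsv,0),r["confidence"],cv2.boxPoints(cv2.minAreaRect(cs)).tolist()))
    return im,sorted(out,key=lambda t:t[0])
E
cat > look.py <<'E'
from h import *
import sys
i=int(sys.argv[1]); 
g,a,b=[((.427,-.27),(440,308),(458,264)),((.605,-.29),(451,232),(440,185))][i]
d=onz("top",b,.045)-onz("top",a,.045); d[2]=0
print("yaw top",np.degrees(np.arctan2(d[1],d[0])))
p=[g[0],g[1],.26]; q=best(p,d,[0,0,-1]); ctrl.move_ptp(p,q)
im,o=pose_from_wrist(np.array(g))
for t in o: print(np.round(t[1],4),np.round(t[2],3),round(np.degrees(t[3]),1),t[4],round(t[5],2),np.round(t[6]).tolist())
for r in ctrl.spot_point("rest_a","wrist"): print("spot",np.round(r["xy"]),np.round(onz("wrist",r["xy"],0),3),round(r["confidence"],2))
cv2.imwrite(f"pics/w{i}.png",im); print(np.round(cam("wrist")[3],3).tolist(),ctrl.current_joint_positions(),ctrl.current_clock())
E
python3 look.py 0
```

```text
yaw top -29.402549605586803
[ 0.354  -0.1455] [0.047 0.12 ] 127.8 [ 23. 158. 153.] 0.69 [[212.0, 353.0], [251.0, 255.0], [293.0, 272.0], [254.0, 370.0]]
[ 0.2773 -0.2832] [0.056 0.117] 145.7 [ 23. 163. 193.] 0.71 [[370.0, 360.0], [385.0, 256.0], [439.0, 264.0], [424.0, 367.0]]
[ 0.393  -0.4182] [0.11  0.054] 87.3 [172. 103. 150.] 0.96 [[412.0, 149.0], [525.0, 95.0], [550.0, 146.0], [436.0, 200.0]]
[ 0.5232 -0.4029] [0.07  0.035] 60.6 [ 23. 158. 162.] 0.75 [[362.0, 0.0], [445.0, 0.0], [445.0, 45.0], [362.0, 45.0]]
spot [256. 300.] [ 0.354 -0.144  0.   ] 0.95
spot [466. 145.] [ 0.394 -0.419  0.   ] 0.94
spot [398. 300.] [ 0.276 -0.283  0.   ] 0.93
spot [325. 184.] [ 0.43  -0.275  0.   ] 0.72
spot [248.  17.] [ 0.602 -0.289  0.   ] 0.64
[[-0.491, -0.838, -0.24, 0.487], [-0.871, 0.472, 0.135, -0.304], [0.0, 0.275, -0.961, 0.424], [0.0, 0.0, 0.0, 1.0]] [-7.95310383e-01  2.36722421e-01  1.46837374e+00  5.28425071e-05
  1.43652913e+00  1.28773947e+00] 4.2083
```

View pics/w0.png

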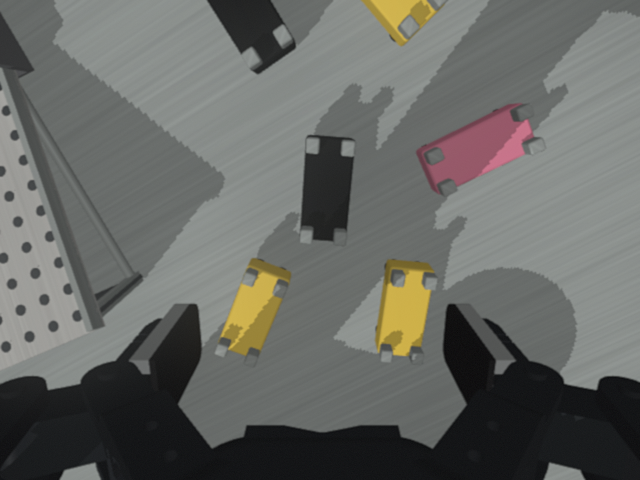

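The wrist view confirms a black rest at (327,188), clear of its yellow and pink neighbours. The network missed its mask, so I compute the pose from the prongs and the dark block instead.

```bash
python3 - <<'E'
from h import *
im=cv2.imread("pics/w0.png"); c=cam("wrist")
m=(im.max(2)<45).astype(np.uint8); n,l,s,ce=cv2.connectedComponentsWithStats(m)
k=l[188,327]; print(s[k]); cs=max(cv2.findContours((l==k).astype(np.uint8),0,2)[0],key=cv2.contourArea)[:,0]
for z in (.03,.036):
    P=np.array([onz("wrist",p,z,c)[:2] for p in cs],np.float32); print(z,cv2.minAreaRect(P))
pr=[onz("wrist",p,.050,c) for p in ((312,145),(347,147),(306,236),(340,238))]
print(np.round(pr,4),np.mean(pr,0)); d=(pr[0]+pr[1]-pr[2]-pr[3])/2; print(np.degrees(np.arctan2(d[1],d[0])),np.linalg.norm(d))
# ramp yaw from the top picture: right & left rail outer edges
for a,b in (((345,291),(346,188)),((268,291),(273,188))):
    A=onz("top",a,.112);B=onz("top",b,.026);print("rail",A,B,np.degrees(np.arctan2(*(B-A)[1::-1])))
E
```

```text
[ 302  136   51  104 3836]
0.03 ((0.4284518361091614, -0.27602168917655945), (0.04397464171051979, 0.09968602657318115), 56.25756072998047)
0.036 ((0.429347962141037, -0.27644461393356323), (0.043304529041051865, 0.09816701710224152), 56.257537841796875)
[[ 0.4729 -0.2857  0.05  ]
 [ 0.456  -0.312   0.05  ]
 [ 0.4026 -0.239   0.05  ]
 [ 0.385  -0.2661  0.05  ]] [ 0.42912542 -0.27570134  0.05      ]
-33.26907447208112 0.08448921016528894
rail [ 0.42874511 -0.05174264  0.112     ] [ 0.66805092 -0.07907251  0.026     ] -6.515225740610385
rail [0.44274646 0.10080547 0.112     ] [0.68306417 0.08201524 0.026     ] -4.470812786982506
```

```bash
cat >> h.py <<'E'
yr=np.radians(-5.5); t=np.radians(20); h=np.array([np.cos(yr),np.sin(yr),0])
RC=np.array([.561,.013,.06]); RX=h*np.cos(t)-np.array([0,0,np.sin(t)]); RN=h*np.sin(t)+np.array([0,0,np.cos(t)])
G=.006   # TCP height above the feet plane when grasping
def pick(xy,yaw):
    p=np.array([*xy,.15]); q=best(p,[np.cos(yaw),np.sin(yaw),0],[0,0,-1])
    ctrl.command_gripper(.075,40); ctrl.move_ptp(list(p),q); p[2]=G
    print("hit",ctrl.move_straight(list(p),.12,stop_force=15)); ctrl.command_gripper(0.03,40)
    print("opening",ctrl.current_opening(),"tcp",ctrl.current_position()); p[2]=.24; ctrl.move_straight(list(p),.2)
    print("after lift",ctrl.current_opening(),ctrl.current_ft_force())
def on_ramp(x=-.072):
    s=RC+RX*x; q=best(s+RN*.13,RX,-RN); ctrl.move_ptp(list(s+RN*.13),q)
    ctrl.move_straight(list(s+RN*(G+.015)),.15)
    print("touch",ctrl.move_straight(list(s+RN*(G-.008)),.02,stop_force=5),"height",(ctrl.current_position()-RC)@RN-G,ctrl.current_ft_force())
    print("op",ctrl.current_opening())
def release():
    p=np.array(ctrl.current_position()); ctrl.command_gripper(.08); ctrl.move_straight(list(p+RN*.12),.15); ctrl.wait(1.0)
E
python3 - <<'E'
from h import *
pick((.429,-.276),np.radians(-33.5)); on_ramp(); cv2.imwrite("pics/s1.png",ctrl.get_image("side")); print(ctrl.current_clock())
E
```

```text
hit False
opening 0.0447990503221576 tcp [ 0.42931236 -0.27635238  0.00669996]
after lift 0.0447086081521199 [-0.61421532 -0.1561286  -2.20694468]
touch True height 0.0011845549950199857 [0.75754018 0.56042929 4.09144412]
op 0.04495046375787367
10.9083
```

View pics/s1.png

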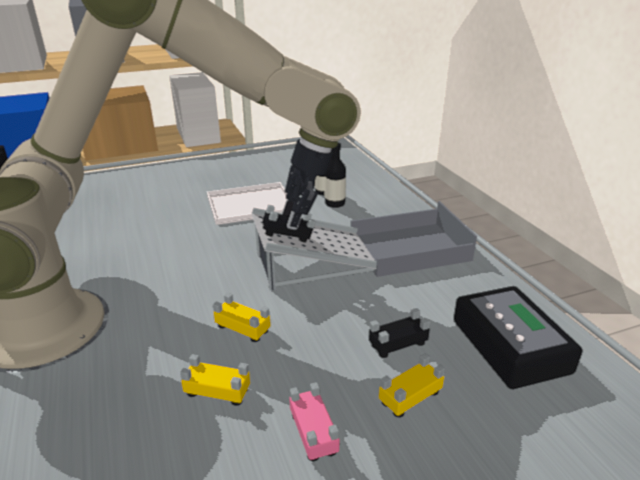

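The rest (centre about (287,224)) sits on the upper ramp in line with the slope, and contact came at the expected height. Releasing it now.

```bash
python3 - <<'E'
from h import *
release(); print(ctrl.current_clock())
im=ctrl.get_image("side"); im2=ctrl.get_image("top")
for r in ctrl.spot_point("rest_a","side"): print(np.round(r["xy"]),round(r["confidence"],2))
cv2.imwrite("pics/r1.png",np.hstack([cv2.resize(im[150:300,200:500],(600,300)),cv2.resize(im2[70:310,240:400],(200,300))]))
E
```

```text
13.3083
[216. 388.] 0.93
[400. 339.] 0.87
[246. 329.] 0.82
[312. 432.] 0.77
[408. 398.] 0.7
[399. 246.] 0.61
[409. 247.] 0.41
```

View pics/r1.png

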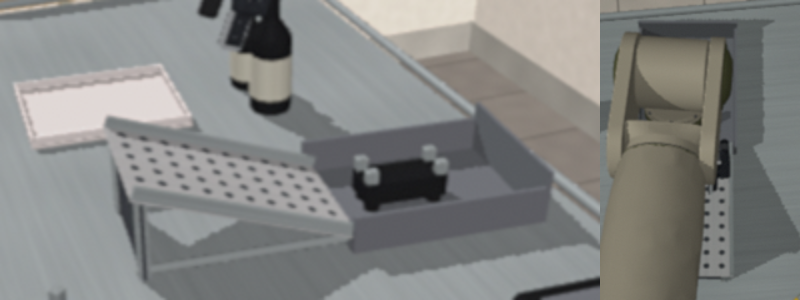

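The first rest slid down and lies in the catch tray (crop (400,180)). Now the second black rest.

```bash
python3 look.py 1; python3 - <<'E'
from h import *
im=cv2.imread("pics/w1.png"); c=cam("wrist")
u=proj("wrist",[.605,-.29,.036],c).astype(int); print(u)
m=(im.max(2)<45).astype(np.uint8); n,l,s,ce=cv2.connectedComponentsWithStats(m)
k=l[u[1],u[0]]; print(s[k]); cs=max(cv2.findContours((l==k).astype(np.uint8),0,2)[0],key=cv2.contourArea)[:,0]
P=np.array([onz("wrist",p,.033,c)[:2] for p in cs],np.float32); print(cv2.minAreaRect(P))
E
```

```text
yaw top 5.169914005641607
[ 0.6028 -0.2897] [0.104 0.046] 3.0 [75.  7. 42.] 0.61 [[295.0, 248.0], [301.0, 140.0], [350.0, 143.0], [344.0, 251.0]]
[ 0.5612 -0.4069] [0.113 0.054] 14.3 [ 23.  161.  160.5] 0.63 [[404.0, 197.0], [460.0, 191.0], [471.0, 299.0], [415.0, 304.0]]
[ 0.4028 -0.4075] [0.076 0.091] 98.6 [172. 107. 179.] 0.88 [[370.0, 359.0], [452.0, 355.0], [455.0, 414.0], [373.0, 418.0]]
[ 0.3779 -0.1841] [0.03  0.065] 159.8 [ 24. 163. 107.] 0.98 [[186.0, 407.0], [206.0, 361.0], [232.0, 373.0], [211.0, 419.0]]
[ 0.3436 -0.3026] [0.032 0.016] 81.7 [ 24. 168. 108.] 0.69 [[298.0, 427.0], [301.0, 416.0], [328.0, 421.0], [326.0, 433.0]]
[ 0.7271 -0.0202] [0.041 0.045] 94.4 [83. 14. 22.] 0.66 [[-0.0, 0.0], [51.0, 0.0], [51.0, 53.0], [0.0, 53.0]]
spot [320. 193.] [ 0.601 -0.287  0.   ] 0.75
spot [415. 374.] [ 0.395 -0.419  0.   ] 0.7
spot [184. 387.] [ 0.353 -0.145  0.   ] 0.67
spot [430. 238.] [ 0.563 -0.409  0.   ] 0.62
[[0.091, -0.957, -0.274, 0.674], [-0.996, -0.088, -0.025, -0.282], [-0.0, 0.276, -0.961, 0.424], [0.0, 0.0, 0.0, 1.0]] [-6.19342855e-01  6.38745436e-01  8.78556441e-01  1.18773812e-04
  1.62482579e+00  8.59688638e-01] 14.8083
[323 195]
[ 301  143   48  102 3728]
((0.6047033071517944, -0.2903434932231903), (0.09867414087057114, 0.04357500374317169), 3.0195865631103516)
```

View pics/w1.png

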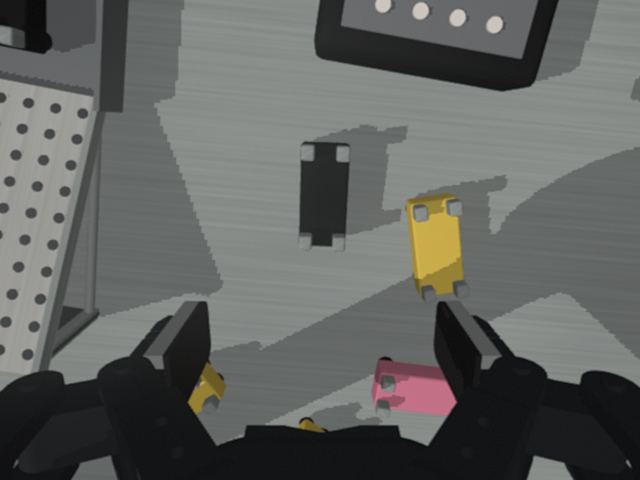

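The black rest is at (324,195), and the yellow one beside it is clear of the fingers. Pick it up and try it on the ramp.

```bash
python3 - <<'E'
from h import *
pick((.604,-.290),np.radians(3)); on_ramp(); release(); print(ctrl.current_clock())
im=ctrl.get_image("side"); im2=ctrl.get_image("wrist")
for r in ctrl.spot_point("rest_a","wrist"): print(np.round(r["xy"]),round(r["confidence"],2))
print(proj("wrist",RC-RX*.072),ctrl.current_joint_positions())
cv2.imwrite("pics/r2.png",np.hstack([cv2.resize(im[150:300,200:500],(400,200)),cv2.resize(im2,(266,200))]))
E
```

```text
hit False
opening 0.04461816639188225 tcp [ 0.60428328 -0.29017843  0.00675623]
after lift 0.0445262751330448 [-0.51564811  0.44294096 -2.29144731]
touch True height 0.00123198612810981 [1.76690002 0.42178868 4.65204715]
op 0.04448399739313939
23.7917
[324. 222.] 0.86
[602. 313.] 0.74
[487. 273.] 0.59
[321.92828735 218.27526217] [-0.17546032  0.56766868  1.17880803 -0.02752543  1.74445625  1.49138765]
```

View pics/r2.png

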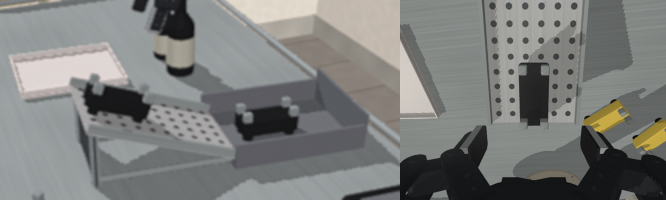

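The second rest stays put on the ramp. Now I lift it off and stand it in the ready tray.

```bash
python3 - <<'E'
from h import *
s=RC-RX*.072
print("hit",ctrl.move_straight(list(s+RN*(G+.002)),.12,stop_force=15)); ctrl.command_gripper(.03,40); print(ctrl.current_opening())
ctrl.move_straight(list(s+RN*.15),.15)
p=np.array([.5,.349,.16]); q=best(p,[np.cos(yr),np.sin(yr),0],[0,0,-1]); ctrl.move_ptp(list(p),q); print(ctrl.current_opening())
p[2]=.025; ctrl.move_straight(list(p),.12); p[2]=.002
print("touch",ctrl.move_straight(list(p),.02,stop_force=5),ctrl.current_position())
z=ctrl.current_position()[2]; ctrl.command_gripper(.075); p[2]=.2; ctrl.move_straight(list(p),.12)
ctrl.goto_joints([1.5,*list(ctrl.current_joint_positions())[1:]]); ctrl.wait(.3); print(ctrl.current_clock())
im=ctrl.get_image("side"); im2=ctrl.get_image("top")
cv2.imwrite("pics/f.png",np.hstack([cv2.resize(im[130:300,190:500],(438,240)),im2[80:340,100:360][:240]]))
for r in ctrl.spot_point("rest_a","top"): print(np.round(r["xy"]),round(r["confidence"],2),np.round(onz("top",r["xy"],.004),3))
E
```

```text
hit False
0.04450940500669754
0.0445164683042226
touch True [0.49992502 0.34899371 0.01219451]
35.4333
[462. 358.] 0.96 [ 0.279 -0.287  0.004]
[389. 323.] 0.94 [ 0.366 -0.142  0.004]
[311. 156.] 0.76 [ 0.758 -0.007  0.004]
[511. 298.] 0.66 [ 0.394 -0.411  0.004]
[157. 280.] 0.65 [0.505 0.352 0.004]
[497. 223.] 0.6 [ 0.562 -0.407  0.004]
[308. 235.] 0.55 [0.575 0.013 0.004]
```

View pics/f.png

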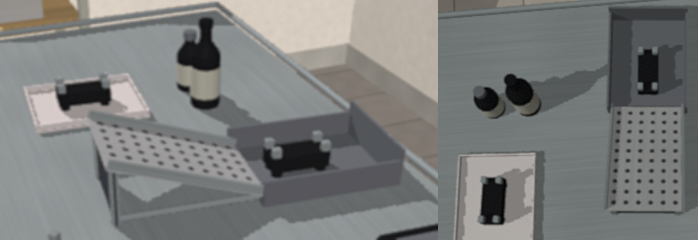

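Both rests are where they should be: one upright in the white tray, at crop (492,200), and one in the catch tray, at crop (648,72). The bottles are unmoved and the arm is clear.

```bash
python3 -c "
from h import *
print(ctrl.hand_in(), ctrl.current_clock())"
```

```text
the job is handed in; nothing more can be done
the job is handed in; nothing more can be done
```

The job is done and handed in at about 36 s of the 72 s allowed. I released each black rest near the top of the ramp, in line with the slope.

- **Slick rest:** the first one, from about (0.43, -0.28), slid into the catch tray by itself and was left there. It lies about 3 cm from the tray's centre, towards the ramp.
- **Gripping rest:** the second one, from about (0.60, -0.29), stayed where it was put for over 1 s. I then lifted it off and stood it in the ready tray, within about 1 cm of its centre.

**Last checks:** the final side and top pictures showed both rests standing on their feet and let go, the bottles upright where they were, and the arm clear.

**What failed or disagreed:**
- The network missed the first rest's outline in the wrist picture, so I took its pose from its dark block and prongs.
- In the last top picture the network also reported a rest on the empty ramp with low confidence (0.55). The picture shows nothing there.
- Estimates of the ramp's centre differed by about 1 cm. Contact on the ramp still came within about 1 mm of the expected height.

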